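# Straighten a row of power relays against the jig stop

## Task

Pick up the straightedge by its red grip, use its graduated edge to push the five blue relays back until all of them sit squarely in one straight line, pressed snugly home against the jig's stop bar. Press only lightly, as with one finger, and only with the straightedge; then draw it away and lay it flat and straight on its grey mat again. Leave everything else alone.

Things in the scene. Friction and masses are not known exactly. Their poses are not given: they have to be found in the camera images.
- ruler_grip (a point): aluminium straightedge, blade 60 x 280 x 6 mm, with a red grip rib on top (16 wide, 120 long, top 46 over the blade's underside), 280 g, flat on its mat. Point: middle of the rib, 30 above the underside. y along the blade, z up, x towards the graduated pushing edge, 48 mm from this point (plain back edge 12 mm the other way).
- ruler: the same straightedge; origin at the centre of the blade's underside, axes as for its grip (the rib's middle is 18 mm towards -x)
- mat (a point): grey felt mat, 100 x 320 x 3 mm, fixed, the straightedge's place; point on the centre of its top face, y along its length. It lies to the left or the right of the jig. At the start the straightedge lies centred on it.
- jig: fixed jig, axes level: rigid aluminium stop bar along y (290 long, 14 thick, 28 tall) before a grey base plate (x 25 to 75 mm, 300 long) with two black knobs 33 tall. Origin on the bench at the bar's mid length. Row stands on the open side, -x. The bar is adjustable, locked: its front face is at x = -40 to 0 mm, square to x, but exactly where is not measured; find it by feel.
- relay1: loose blue power relay 1 of the row (block 34 along its x, 30 along its y, 30 tall, five short brass pins on top, about 50 g, weight and friction vary), standing on the bench, upright, in order along the jig's y about 48 mm apart; origin at the centre of its underside
- relay2: loose blue power relay 2 of the row (block 34 along its x, 30 along its y, 30 tall, five short brass pins on top, about 50 g, weight and friction vary), standing on the bench, upright, in order along the jig's y about 48 mm apart; origin at the centre of its underside
- relay3: loose blue power relay 3 of the row (block 34 along its x, 30 along its y, 30 tall, five short brass pins on top, about 50 g, weight and friction vary), standing on the bench, upright, in order along the jig's y about 48 mm apart; origin at the centre of its underside
- relay4: loose blue power relay 4 of the row (block 34 along its x, 30 along its y, 30 tall, five short brass pins on top, about 50 g, weight and friction vary), standing on the bench, upright, in order along the jig's y about 48 mm apart; origin at the centre of its underside
- relay5: loose blue power relay 5 of the row (block 34 along its x, 30 along its y, 30 tall, five short brass pins on top, about 50 g, weight and friction vary), standing on the bench, upright, in order along the jig's y about 48 mm apart; origin at the centre of its underside
- meter: bystander, leave alone: green multimeter lying flat, 150 x 75 x 30 (sizes in mm); origin within its outline
- driver: bystander, leave alone: screwdriver with an orange handle, lying (sizes in mm); origin within its outline
- flux: bystander, leave alone: amber glass jar, 40 across, 60 tall (sizes in mm); origin within its outline
- calc: bystander, leave alone: black pocket calculator, 75 x 120 x 12 (sizes in mm); origin within its outline
- spare: bystander, leave alone: yellow odd relay, 34 x 40 x 30, standing behind or beside the jig (sizes in mm); origin within its outline
- solder: bystander, leave alone: steel solder spool, 48 across, 30 tall, in the tray (sizes in mm); origin within its outline
- cell: bystander, leave alone: green upright battery cell, 20 across, 35 tall, in the tray (sizes in mm); origin within its outline

How it is judged:
By the outcome, as a careful person would: the job done as asked, in the order asked, and still so for the second after the job is handed in, with the robot touching nothing.
It also fails if it takes over 72 s, if anything falls off the work surface, if the arm or the gripper's body presses on something with over 40 N, if the wrist force passes 120 N, or if a joint passes its speed limit or range.

## Robot

A 7-joint arm with a two-finger parallel gripper is mounted at the origin on the work surface. World frame = base frame: x ahead of the robot, y to its left, z up, the work surface at z = 0. Lengths are in m, angles in rad, forces in N, time in s.
With the tool pointing down it reaches from about 0.425 to 0.95 m from the base axis. Payload 4.7 kg.
Tool frame: the origin (TCP) lies at the very end of the fingers, on their centre line; the grasp point (between the pads) lies 19 mm behind it; z points along the fingers, y is the line along which they close (so a half turn about z gives the same grasp; the last joint's range is limited). The gripper opens to 85 mm and grips with 20 to 120 N. Pads are 22 mm wide; open, the fingers measure 114 mm over their backs; the gripper's body (76 mm by 85 mm) begins 54 mm behind the grasp point. The pads swing forward as they close: fully open they stand 13 mm farther back than shut.
Start: joints at [-1.286, 0.469, -0.049, 1.532, 0.024, 1.141, -0.082], TCP at [0.208, 0.642, 0.231] pointing down, gripper open.
Joint ranges: [-2.59, 2.59], [-0.33, 1.99], [-1.39, 1.29], [0.1, 2.45], [-1.04, 4.18], [0.21, 1.99], [-2.66, 2.66]. Speed limits (rad/s): [2.57, 2.57, 3.14, 3.14, 3.14, 3.14, 3.14].

## Interface

Orientations are given as [roll, pitch, yaw] about the fixed x, y, z axes, in that order (R = Rz(yaw) Ry(pitch) Rx(roll)).
In Python, from workcell import get_obs, cams, r gives the robot as it stands.
- The arm moves only by the shell command python3 -m pendant 'ROWS'. ROWS is JSON, a list of rows, each a list of 7 numbers: the shift along the tool's x, y, z in mm, then the turn, a rotation vector about the tool's x, y, z in rad, then the gripper command: -1 is shut, 1 is fully open, values between are in proportion. A call has 1 to 8 rows; each row is the pose to reach, as a shift and turn from the pose commanded when the call began, along the tool's axes at that moment; what a row does not reach only later rows make up. A row lasts 1/12 s, in which the tool goes at most 41.7 mm and 7.16 degrees, less where a joint would pass 70% of its speed; a pose out of reach is approached as far as the arm can. A call with a gripper value outside its range is refused whole. The fingers move at their own pace and stop on an object; the grip force is fixed at half the most. Time passes only in rows, so rows that repeat a pose let the fingers close. It gives the time, the measured TCP pose, the force, the opening and the grip force at its end, in the units of the state.
- get_obs(): the state, without advancing time (a new reading comes with each control period).
- cams.grab_frame(name): name is "scene" or "top" or "wrist"; returns a dict with "pixels" (480x640x3 uint8, red, green, blue), "K" (3x3 intrinsics, pixels), "T" (4x4, takes a point from camera to world coordinates). Camera axes: x right, y up, looking along -z (the intrinsics and any distortion apply to the point x, -y, -z); pixel columns grow to the right and rows downward; lengths in m; the calibration is good to about 2 mm. A picture is of the moment at which its call begins. There is no depth.
- r.sign_off(): hands the job in; it is judged then, once.
The state is a dict: "time": time; "joint_pos": joint angles; "dq": joint speeds; "joint_efforts": joint torques, N m; "eef_pos": TCP position; "tool_rot": TCP orientation; "ft_force": force on the tool from outside, world axes, zero at the start; "torque": the same for the moment, N m; "width": finger opening in m; "grasp_force": force on a finger pad.
Only numpy, scipy, OpenCV 4.12 (cv2) and the standard library are available. Lean on these libraries where they do the work, as an engineer would, in place of code of your own. Each camera call takes 0.05 s, during which the arm holds its last target. There are 200 camera calls.

## Working session

There is one attempt and no reset: what is moved stays moved. The work goes in short steps, Python scripts to look and compute and a shell command to move; the robot and the scene stay as the last step left them, time stands still between calls to the robot, and variables do not carry over. Pictures are saved under pics/ and viewed, at most 10 in all, crops included, and the job is handed in when it is done.

```bash
mkdir -p pics; ls; python3 - <<'E'
from workcell import get_obs,cams,r
import cv2,numpy as np
o=get_obs();print({k:np.round(v,3).tolist() for k,v in o.items()})
for n in("scene","top"):
    f=cams.grab_frame(n);cv2.imwrite(f'pics/{n}0.png',f["pixels"][...,::-1]);np.savez(f'pics/{n}0.npz',**{k:f[k] for k in("pixels","K","T")})
    print(n,f.keys(),f["K"].round(1).tolist(),f["T"].round(3).tolist())
E
```

```text
pics
{'time': 0.0, 'joint_pos': [-1.286, 0.469, -0.049, 1.534, 0.024, 1.141, -0.082], 'dq': [0.001, -0.0, 0.0, 0.001, -0.001, -0.0, 0.001], 'joint_efforts': [-0.001, -51.031, -0.047, -23.771, 0.011, 0.008, -0.0], 'eef_pos': [0.208, 0.641, 0.23], 'tool_rot': [-3.14, 0.0, 2.828], 'ft_force': [-0.508, -0.035, -0.897], 'torque': [0.004, 0.005, -0.019], 'grasp_force': 0.0, 'width': 0.085}
scene dict_keys(['pixels', 'K', 'T']) [[542.1, 0.0, 318.4], [0.0, 542.1, 242.8], [0.0, 0.0, 1.0]] [[-0.008, -0.735, 0.678, 1.446], [1.0, 0.008, 0.02, 0.007], [-0.02, 0.678, 0.735, 0.989], [0.0, 0.0, 0.0, 1.0]]
top dict_keys(['pixels', 'K', 'T']) [[505.2, 0.0, 319.7], [0.0, 505.2, 236.9], [0.0, 0.0, 1.0]] [[-0.003, 0.995, -0.1, 0.46], [-1.0, -0.003, -0.008, -0.011], [-0.008, 0.1, 0.995, 1.536], [0.0, 0.0, 0.0, 1.0]]
```

View pics/top0.png

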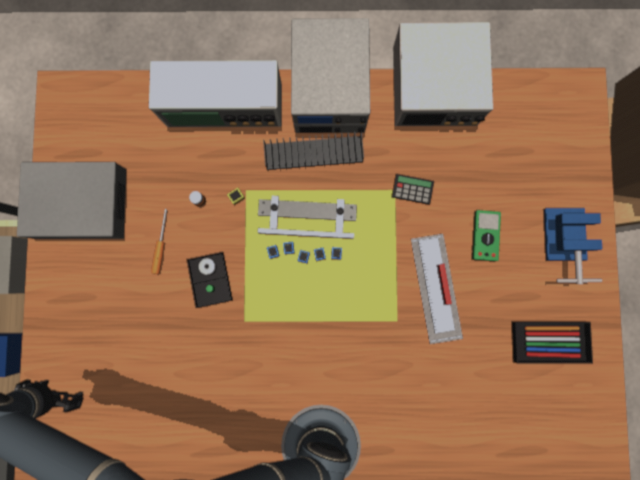

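View pics/scene0.png

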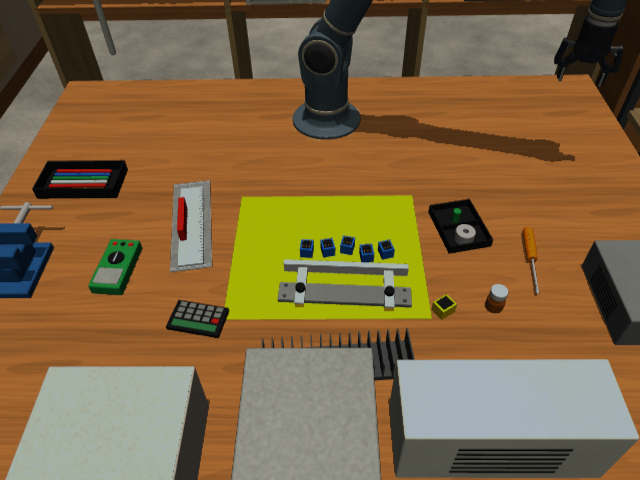

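The top view shows the ruler at (437,288) with its red grip at (445,284), so the graduated edge faces the jig, to the left. The relays run from (274,252) to (337,254), the stop bar is at about (306,234), and the bystanders stand clear of these. The scene view shows the same layout. Next I'll measure positions.

```bash
cat > h.py <<'E'
import numpy as np,cv2
from scipy.spatial.transform import Rotation as R
def ray(f,px,z):
    px=np.atleast_2d(px).astype(float)
    d=np.c_[px,np.ones(len(px))]@np.linalg.inv(f["K"]).T*[1,-1,-1]
    d=d@f["T"][:3,:3].T; c=f["T"][:3,3]
    return c+d*((z-c[2])/d[:,2])[:,None]
def proj(f,P):
    q=(np.atleast_2d(P)-f["T"][:3,3])@f["T"][:3,:3]*[1,-1,-1]@np.array(f["K"]).T
    return q[:,:2]/q[:,2:]
def mask(f,lo,hi):
    return cv2.inRange(cv2.cvtColor(f["pixels"],cv2.COLOR_RGB2HSV),lo,hi)
def red(f): return mask(f,(0,150,80),(6,255,255))|mask(f,(174,150,80),(180,255,255))
def blue(f): return mask(f,(98,90,25),(125,255,255))
def blobs(m,amin):
    c,_=cv2.findContours(m,cv2.RETR_EXTERNAL,cv2.CHAIN_APPROX_NONE)
    return [k[:,0] for k in c if cv2.contourArea(k)>amin]
def rect(P): # fit min-area rectangle in mm
    (c,s,a)=cv2.minAreaRect((P[:,:2]*1000).astype(np.float32)); return np.round(c,1),np.round(s,1),round(a,1)
E
python3 - <<'E'
from h import *
for n in("top","scene"):
    f=np.load(f'pics/{n}0.npz');f={k:f[k] for k in f}
    print(n)
    for k in blobs(red(f),20): print(' red',k.mean(0).round(),*rect(ray(f,k,.046)))
    for k in blobs(blue(f),20):
        if 230<k[:,0].mean()<420: print(' blue',k.mean(0).round(),*rect(ray(f,k,.03)))
    g=mask(f,(0,0,100),(180,60,255))
    for k in blobs(g,150):
        m=k.mean(0)
        if 150<m[0]<480 and 170<m[1]<345: print(' grey',m.round(),*rect(ray(f,k,.003)),'z28',rect(ray(f,k,.028)))
E
```

```text
top
 red [553. 355.] [ 266.3 -671.6] [155.2  12.3] 88.5
 red [552. 333.] [ 327.8 -671.7] [155.9  11.4] 89.9
 red [444. 284.] [ 470.1 -363.9] [111.3  15.7] 9.1
 blue [315. 119.] [975.2  14.2] [104.4  19. ] 89.7
 grey [206. 266.] [526.7 346.4] [48.9 48.6] 89.8 z28 (array([525.6, 340.6]), array([48.1, 47.8]), 89.8)
 grey [436. 289.] [ 458.9 -349.5] [317.8  98.4] 9.1 z28 (array([ 458.9, -344. ]), array([312.6,  96.8]), 9.1)
 grey [306. 218.] [678.1  41.8] [298.5 119. ] 86.6 z28 (array([674.6,  40.9]), array([293.6, 117.1]), 86.6)
scene
 red [215. 321.] [ 795.9 -234.8] [14.2 12.8] 74.6
 red [180. 214.] [ 473.  -366.8] [118.8  14.7] 10.1
 red [ 77. 185.] [ 358.6 -663.5] [152.5  12. ] 89.1
 red [ 84. 170.] [ 298.7 -662.9] [152.6   8.5] 89.1
 blue [366. 253.] [593.8  94.6] [30.7 54.5] 87.5
 blue [386. 249.] [583.9 140.8] [52.1 37.4] 14.4
 blue [306. 248.] [578.  -48.9] [52.1 28.8] 0.9
 blue [328. 247.] [575.7   2.3] [55.  32.2] 9.8
 blue [347. 245.] [569.  49.] [30.6 55.3] 80.6
 grey [346. 290.] [673.3  40.8] [300.  107.2] 86.8 z28 (array([692.9,  39.9]), array([292.4, 104.5]), 86.8)
 grey [346. 264.] [605.8  44.2] [293.7  16.5] 86.8 z28 (array([627.1,  43.2]), array([286.3,  16.1]), 86.8)
 grey [465. 231.] [498.6 348.3] [47.3 45.3] 89.4 z28 (array([522.6, 339.7]), array([46.1, 44.2]), 89.4)
 grey [191. 226.] [ 460.2 -349.3] [318.3  98.9] 9.1 z28 (array([ 485.2, -340.3]), array([310.2,  96.4]), 9.1)
```

```bash
cat >> h.py <<'E'
def row(x,y,z,yaw,pose=None):
    "tool-axes shift (mm) and turn to reach a tool-down world pose (m, deg), from the measured pose"
    from workcell import get_obs
    o=get_obs(); p,rot=o["eef_pos"],o["tool_rot"]
    A=R.from_euler('xyz',rot); B=R.from_euler('xyz',[np.pi,0,np.radians(yaw)])
    d=A.inv().apply(np.array([x,y,z])-p)*1000; w=(A.inv()*B).as_rotvec()
    print('row',d.round(1).tolist(),w.round(4).tolist(),'t',round(float(o["time"]),2),'n',round(max(np.linalg.norm(d)/41.7,np.degrees(np.linalg.norm(w))/7.16),1))
E
python3 -c "from h import *; row(.5,.05,.35,162)"
python3 -m pendant '[[-460,-472,-120,0,0,0,1],[-460,-472,-120,0,0,0,1],[-460,-472,-120,0,0,0,1],[-460,-472,-120,0,0,0,1],[-460,-472,-120,0,0,0,1],[-460,-472,-120,0,0,0,1],[-460,-472,-120,0,0,0,1],[-460,-472,-120,0,0,0,1]]'
python3 -c "from h import *; row(.5,.05,.35,162)"
```

```text
row [-460.2, -472.8, -118.8] [-0.0017, 0.0001, 0.0004] t 0.1 n 16.1
time: 0.77
eef_pos: [0.3539, 0.3458, 0.2911]
tool_rot: [-3.141, -0.0, 2.828]
ft_force: [0.9, 0.9, 0.6]
width: 0.0852
grasp_force: 0.0
row [-230.3, -236.3, -58.9] [-0.0003, -0.0003, 0.0004] t 0.77 n 8.0
```

```bash

python3 -m pendant '[[-230,-236,-60,0,0,0,1],[-230,-236,-60,0,0,0,1],[-230,-236,-60,0,0,0,1],[-230,-236,-60,0,0,0,1],[-230,-236,-60,0,0,0,1],[-230,-236,-60,0,0,0,1],[-230,-236,-60,0,0,0,1],[-230,-236,-60,0,0,0,1]]'
python3 - <<'E'
from workcell import get_obs,cams
from h import *
f=cams.grab_frame("wrist");np.savez('pics/w1.npz',**{k:f[k] for k in("pixels","K","T")})
cv2.imwrite('pics/w1.png',f["pixels"][...,::-1]);print(f["T"].round(3).tolist(),get_obs()["joint_pos"])
E
```

```text
time: 1.43
eef_pos: [0.4989, 0.052, 0.351]
tool_rot: [3.141, -0.0, 2.828]
ft_force: [0.3, 1.1, 0.6]
width: 0.0853
grasp_force: 0.0
[[0.31, -0.904, -0.294, 0.424], [0.951, 0.295, 0.095, 0.075], [0.001, -0.308, 0.951, 0.493], [0.0, 0.0, 0.0, 1.0]] [-0.52396107  0.08663511  0.38482475  1.77629279 -0.0280881   1.28020569
  1.11151391]
```

View pics/w1.png

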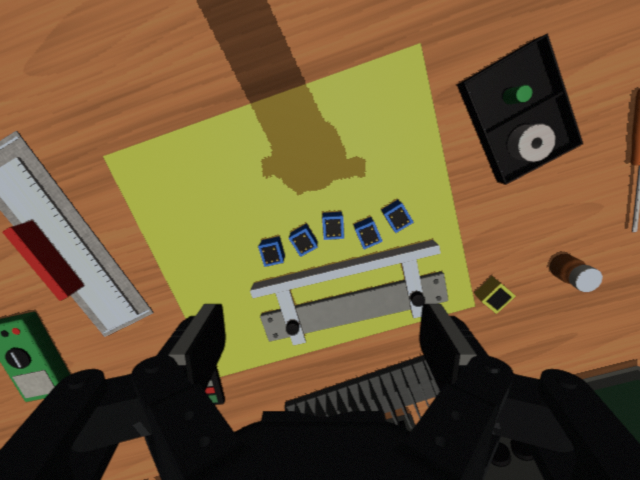

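The wrist view shows the relays at (271,251), (303,240), (333,225), (368,233) and (397,215). The bar's top edge runs from (253,290) to (438,247), and the ruler's rib is at (43,260). I'll measure the relays and the bar from it.

```bash
python3 - <<'E'
from h import *
f=np.load('pics/w1.npz');f={k:f[k] for k in f}
b=blue(f); b=cv2.morphologyEx(b,cv2.MORPH_CLOSE,np.ones((9,9)))
for k in blobs(b,150):
    m=k.mean(0)
    if 240<m[0]<430 and 180<m[1]<280: print('relay',m.round(),*rect(ray(f,k,.03)), 'xmin@0.03',(ray(f,k,.03)[:,0].min()*1000).round(1))
for k in blobs(red(f),150):
    print('red',k.mean(0).round(),*rect(ray(f,k,.049)))
    P=ray(f,cv2.boxPoints(cv2.minAreaRect(k)),.049)[:,:2];print((P*1000).round())
# bar: bright grey low-sat
g=mask(f,(0,0,165),(180,40,255))
for k in blobs(g,300):
    m=k.mean(0)
    if 230<m[0]<460 and 230<m[1]<350: print('bar',m.round(),*rect(ray(f,k,.028)),(ray(f,cv2.boxPoints(cv2.minAreaRect(k)),.028)[:,:2]*1000).round().tolist())
for k in blobs(mask(f,(0,0,90),(180,60,255)),3000):
    if k[:,0].mean()<160: print('mat/ruler',k.mean(0),*rect(ray(f,k,.006)),k.min(0))
# profile at the bar across: sample V along jig x at several y offsets
V=cv2.cvtColor(f["pixels"],cv2.COLOR_RGB2HSV)
import math
a=math.radians(-3.2);ex=np.array([math.cos(a),math.sin(a),0]);ey=np.array([-ex[1],ex[0],0])
for t in(-120,-23,25,71,130):
    s=np.arange(-30,25,2.5); P=np.array([.625,.043,.028])+ex*s[:,None]/1000+ey*t/1000
    q=proj(f,P).round().astype(int); print(t,list(zip(s.tolist(),V[q[:,1],q[:,0],1].tolist(),V[q[:,1],q[:,0],2].tolist())))
E
```

```text
relay [272. 251.] [559.9 -44.8] [35.2 39.6] 84.7 xmin@0.03 539.7
relay [367. 233.] [575.9  94.4] [39.8 28.6] 6.7 xmin@0.03 555.1
relay [319. 233.] [553.2  26.1] [44.1 84.1] 6.1 xmin@0.03 529.1
relay [397. 216.] [564.7 140.7] [39.6 29.1] 15.5 xmin@0.03 542.8
red [ 35. 263.] [ 469.8 -364.1] [118.4  16.5] 8.8
[[ 413. -381.]
 [ 409. -365.]
 [ 526. -347.]
 [ 532. -363.]]
bar [347. 277.] [650.   41.8] [288.   64.7] 86.5 [[609.0, -99.0], [627.0, 187.0], [691.0, 188.0], [676.0, -110.0]]
mat/ruler [ 65.32631579 236.12421053] [ 457.7 -345.5] [316.5  98.6] 9.1 [  0 131]
-120 [(-30.0, 151, 174), (-27.5, 150, 175), (-25.0, 149, 174), (-22.5, 151, 169), (-20.0, 146, 110), (-17.5, 45, 63), (-15.0, 22, 58), (-12.5, 22, 59), (-10.0, 8, 95), (-7.5, 13, 171), (-5.0, 21, 184), (-2.5, 21, 183), (0.0, 22, 184), (2.5, 18, 182), (5.0, 16, 175), (7.5, 152, 174), (10.0, 152, 175), (12.5, 151, 176), (15.0, 152, 175), (17.5, 152, 175), (20.0, 152, 175), (22.5, 151, 176)]
-23 [(-30.0, 146, 176), (-27.5, 148, 174), (-25.0, 148, 174), (-22.5, 147, 168), (-20.0, 159, 127), (-17.5, 39, 65), (-15.0, 22, 59), (-12.5, 
[... 720 characters left out ...]
-20.0, 158, 126), (-17.5, 40, 64), (-15.0, 26, 59), (-12.5, 22, 58), (-10.0, 22, 59), (-7.5, 11, 158), (-5.0, 20, 181), (-2.5, 21, 183), (0.0, 21, 184), (2.5, 20, 183), (5.0, 10, 175), (7.5, 144, 174), (10.0, 147, 175), (12.5, 148, 176), (15.0, 149, 175), (17.5, 150, 175), (20.0, 149, 176), (22.5, 149, 175)]
130 [(-30.0, 148, 176), (-27.5, 149, 175), (-25.0, 147, 175), (-22.5, 149, 175), (-20.0, 148, 160), (-17.5, 64, 68), (-15.0, 14, 55), (-12.5, 17, 59), (-10.0, 22, 59), (-7.5, 0, 130), (-5.0, 20, 182), (-2.5, 20, 183), (0.0, 19, 184), (2.5, 21, 184), (5.0, 12, 174), (7.5, 118, 167), (10.0, 150, 175), (12.5, 150, 175), (15.0, 150, 175), (17.5, 150, 175), (20.0, 150, 175), (22.5, 150, 175)]
```

```bash
python3 -c "from h import *; row(.470,-.364,.2,189)"
```

```text
row [-98.5, -395.1, 154.6] [-0.0044, 0.0061, -0.4838] t 1.48 n 10.4
```

```bash
python3 -m pendant '[[-99,-395,153,0,0,-0.472,1],[-99,-395,153,0,0,-0.472,1],[-99,-395,153,0,0,-0.472,1],[-99,-395,153,0,0,-0.472,1],[-99,-395,153,0,0,-0.472,1],[-99,-395,153,0,0,-0.472,1],[-99,-395,153,0,0,-0.472,1],[-99,-395,153,0,0,-0.472,1]]'
python3 -c "from h import *; row(.470,-.364,.2,189.1)"
```

```text
time: 2.15
eef_pos: [0.4785, -0.2385, 0.2401]
tool_rot: [3.141, 0.0, -2.983]
ft_force: [0.0, -0.2, -0.3]
width: 0.0851
grasp_force: 0.0
row [28.3, -122.6, 40.1] [0.0005, 0.0001, -0.0002] t 2.15 n 3.2
```

```bash
python3 -m pendant '[[28,-123,40,0,0,0,1],[28,-123,40,0,0,0,1],[28,-123,40,0,0,0,1],[28,-123,40,0,0,0,1],[28,-123,40,0,0,0,1]]'
python3 - <<'E'
from workcell import get_obs,cams
from h import *
f=cams.grab_frame("wrist");np.savez('pics/w2.npz',**{k:f[k] for k in("pixels","K","T")})
cv2.imwrite('pics/w2.png',f["pixels"][...,::-1]);print(f["T"].round(3).tolist(),get_obs()["joint_pos"])
for k in blobs(red(f),150):
    print('red',k.mean(0).round(),*rect(ray(f,k,.049)),(ray(f,cv2.boxPoints(cv2.minAreaRect(k)),.049)[:,:2]*1000).round(1).tolist())
for k in blobs(mask(f,(0,0,90),(180,60,255)),3000): print('mat/ruler',k.mean(0),*rect(ray(f,k,.003)),k.min(0),k.max(0))
E
```

```text
time: 2.57
eef_pos: [0.4686, -0.3659, 0.1994]
tool_rot: [3.141, -0.004, -2.99]
ft_force: [0.3, 0.4, -0.2]
width: 0.0858
grasp_force: 0.0
[[-0.15, -0.941, -0.302, 0.391], [0.989, -0.143, -0.047, -0.379], [0.001, -0.306, 0.952, 0.341], [0.0, 0.0, 0.0, 1.0]] [ 0.15133065  0.40449699  0.57882729  1.79262628 -0.25470718  1.02173055
  2.55438711]
red [322. 221.] [ 469.8 -366.9] [117.3  14.7] 9.1 [[412.9, -383.0], [410.8, -368.9], [526.6, -350.4], [529.0, -366.3]]
red [32.  3.] [ 334.9 -605.2] [ 6.4 44.7] 8.7 [[335.2, -627.8], [328.4, -583.3], [334.9, -583.8], [341.7, -628.7]]
mat/ruler [340.60710945 173.38540692] [ 458.  -350.6] [317.5  99. ] 9.1 [285  26] [397 339]
```

View pics/w2.png

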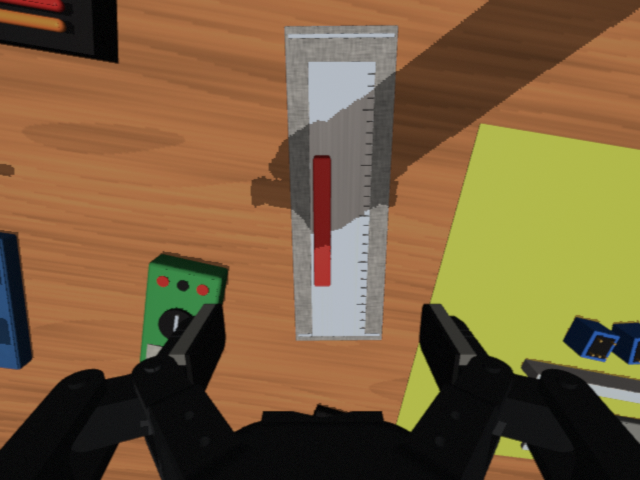

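The wrist view shows the rib from (322,155) to (322,286). The blade runs from about (308,62) to (380,336) on the mat, rows 27–339. The blade looks shifted along the mat, so I'll check that.

```bash
python3 - <<'E'
from h import *
f=np.load('pics/w2.npz');f={k:f[k] for k in f}
print((ray(f,[(308,62),(376,62),(313,336),(380,336),(312,330),(381,330)],.009)*1000).round(1).tolist())
print((ray(f,[(286,27),(397,27),(297,339),(382,339)],.003)*1000).round(1).tolist())
g=cv2.cvtColor(f["pixels"],cv2.COLOR_RGB2HSV)
for c in(305,345): print(c,[(i,*g[i,c,1:].tolist()) for i in list(range(24,70,3))+list(range(300,346,3))])
cv2.imwrite('pics/c.png',cv2.resize(f["pixels"][290:350,280:400,::-1],None,fx=4,fy=4))
row(.4700,-.3665,.026,189.1)
E
```

```text
[[334.9, -399.7, 9.0], [325.9, -340.4, 9.0], [610.7, -355.6, 9.0], [599.3, -280.4, 9.0], [603.2, -357.8, 9.0], [591.5, -280.9, 9.0]]
[[309.6, -422.9, 3.0], [295.0, -327.0, 3.0], [621.4, -372.9, 3.0], [606.7, -275.5, 3.0]]
305 [(24, 151, 171), (27, 19, 133), (30, 18, 128), (33, 7, 142), (36, 21, 194), (39, 18, 130), (42, 17, 120), (45, 15, 133), (48, 16, 143), (51, 19, 137), (54, 18, 128), (57, 17, 134), (60, 17, 132), (63, 18, 129), (66, 17, 137), (69, 18, 131), (300, 16, 128), (303, 16, 126), (306, 18, 125), (309, 19, 135), (312, 16, 140), (315, 15, 134), (318, 15, 133), (321, 18, 131), (324, 17, 133), (327, 17, 136), (330, 15, 134), (333, 7, 143), (336, 5, 157), (339, 26, 136), (342, 155, 163), (345, 152, 166)]
345 [(24, 151, 154), (27, 18, 128), (30, 16, 128), (33, 5, 150), (36, 20, 187), (39, 16, 126), (42, 17, 137), (45, 16, 142), (48, 18, 143), (51, 17, 139), (54, 17, 134), (57, 18, 139), (60, 15, 135), (63, 21, 194), (66, 20, 193), (69, 21, 194), (300, 21, 195), (303, 21, 194), (306, 21, 195), (309, 21, 194), (312, 21, 195), (315, 21, 195), (318, 21, 194), (321, 22, 195), (324, 21, 195), (327, 21, 195), (330, 21, 194), (333, 21, 195), (336, 3, 146), (339, 34, 142), (342, 149, 173), (345, 150, 172)]
row [0.3, -3.2, 174.0] [0.0013, -0.0017, -0.0031] t 2.62 n 4.2
```

View pics/c.png

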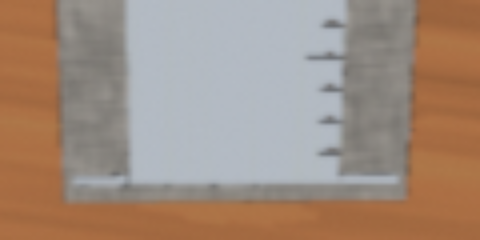

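The blade's centre sits about 9 mm along the mat from the mat's centre, and the rib is at mid-blade. Going down to grasp.

```bash
python3 -m pendant '[[0,-3,90,0,0,0,1],[0,-3,90,0,0,0,1],[0,-3,160,0,0,0,1],[0,-3,184,0,0,0,1],[0,-3,184,0,0,0,1],[0,-3,184,0,0,0,1],[0,-3,184,0,0,0,1],[0,-3,184,0,0,0,1]]'; python3 -c "from h import *; row(.470,-.3665,.016,189.1)"
```

```text
time: 3.28
eef_pos: [0.4733, -0.3658, 0.019]
tool_rot: [-3.14, 0.003, -2.982]
ft_force: [0.2, 0.9, 0.5]
width: 0.0855
grasp_force: 0.0
row [3.4, -0.1, 3.0] [-0.0018, 0.0029, 0.0011] t 3.28 n 0.1
```

```bash
python3 -m pendant '[[2,0,2,0,0,0,1],[2,0,2,0,0,0,-1],[2,0,2,0,0,0,-1],[2,0,2,0,0,0,-1],[2,0,2,0,0,0,-1],[2,0,2,0,0,0,-1],[2,0,2,0,0,0,-1],[2,0,2,0,0,0,-1]]'; python3 -c "from h import *; row(.470,-.3665,.1,189.1)"
```

```text
time: 3.95
eef_pos: [0.4695, -0.3663, 0.0152]
tool_rot: [3.141, 0.0, -2.983]
ft_force: [-0.5, 1.7, 2.8]
width: 0.015
grasp_force: 59.4
row [-0.5, -0.3, -84.8] [0.0005, 0.0001, -0.0006] t 3.95 n 2.0
```

```bash
python3 -m pendant '[[0,0,-40,0,0,0,-1],[0,0,-85,0,0,0,-1],[0,0,-90,0,0,0,-1]]'; python3 -c "from h import *; row(.455,.045,.105,86.8)"
```

```text
time: 4.2
eef_pos: [0.4717, -0.3692, 0.1102]
tool_rot: [-3.135, 0.006, -2.984]
ft_force: [0.5, -1.3, -2.1]
width: 0.0153
grasp_force: 59.6
row [-48.4, 411.7, 2.8] [0.001, 0.0105, 1.7841] t 4.2 n 14.3
```

```bash
python3 -m pendant '[[-25,205,0,0,0,0.9,-1],[-25,205,0,0,0,0.9,-1],[-25,205,0,0,0,0.9,-1],[-25,205,0,0,0,0.9,-1],[-25,205,0,0,0,0.9,-1],[-25,205,0,0,0,0.9,-1],[-25,205,0,0,0,0.9,-1],[-25,205,0,0,0,0.9,-1]]'; python3 -c "from h import *; row(.455,.045,.105,86.8)"
```

```text
time: 4.87
eef_pos: [0.4614, -0.1585, 0.1043]
tool_rot: [-3.141, -0.001, 2.398]
ft_force: [-0.1, -0.4, -2.8]
width: 0.0153
grasp_force: 60.0
row [142.5, 145.5, -0.7] [-0.0012, -0.0006, 0.883] t 4.87 n 7.1
```

```bash
python3 -m pendant '[[142,145,0,0,0,0.883,-1],[142,145,0,0,0,0.883,-1],[142,145,0,0,0,0.883,-1],[142,145,0,0,0,0.883,-1],[142,145,0,0,0,0.883,-1],[142,145,0,0,0,0.883,-1],[142,145,0,0,0,0.883,-1],[142,145,0,0,0,0.883,-1]]'; python3 - <<'E'
from workcell import get_obs,cams
from h import *
f=cams.grab_frame("wrist");np.savez('pics/w3.npz',**{k:f[k] for k in("pixels","K","T")})
cv2.imwrite('pics/w3.png',f["pixels"][...,::-1]);print(f["T"].round(3).tolist(),get_obs()["joint_pos"])
row(.455,.045,.105,86.8)
E
```

```text
time: 5.53
eef_pos: [0.4543, 0.0443, 0.1043]
tool_rot: [-3.14, 0.001, 1.516]
ft_force: [-0.1, -0.6, -2.5]
width: 0.0154
grasp_force: 60.0
[[0.998, 0.053, 0.019, 0.459], [-0.056, 0.95, 0.309, 0.123], [-0.001, -0.309, 0.951, 0.246], [0.0, 0.0, 0.0, 1.0]] [-0.9249554   0.40380131  0.9208036   2.19822879 -0.47518559  0.7499789
  0.25932147]
row [1.4, 0.6, -0.7] [-0.0013, 0.0011, -0.0004] t 5.58 n 0.0
```

View pics/w3.png

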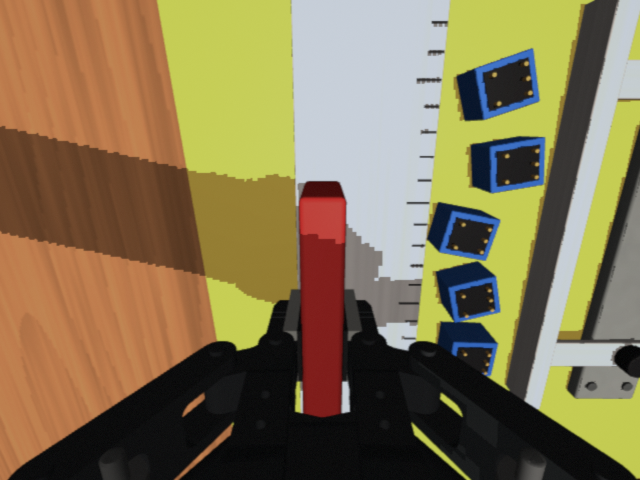

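The wrist view shows the ruler held squarely, with its graduated edge at columns 449→431. The relays stand at columns 460–545, and the bar's front top edge runs from about (617,0) to (528,400). I'll measure the ruler-to-bar angle before lowering.

```bash
python3 - <<'E'
from h import *
f=np.load('pics/w3.npz');f={k:f[k] for k in f}
h=cv2.cvtColor(f["pixels"],cv2.COLOR_RGB2HSV).astype(int)
def fit(pts,z,n):
    P=ray(f,np.array(pts),z)[:,:2]*1000
    for _ in range(3):
        a,b=np.polyfit(P[:,1],P[:,0],1);e=P[:,0]-(a*P[:,1]+b);P=P[abs(e)<max(1,2*e.std())]
    print(n,len(P),'yaw',np.degrees(np.arctan(-a)).round(2),'x@y=.043',(a*43+b).round(1),'rms',e.std().round(2),P[:,1].min().round(),P[:,1].max().round())
bar=[];ed=[];bk=[]
for v in range(0,390,4):
    L=h[v]
    for u in range(500,632):
        if L[u-3:u,2].mean()<95 and L[u-3:u,1].mean()<70 and L[u+1:u+4,2].mean()>150 and L[u+1:u+4,1].mean()<50: bar.append((u,v));break
    if v<260:
        for u in range(400,470):
            if L[u+2:u+6,1].min()>100 and L[u-3:u,1].max()<60: ed.append((u,v));break
        for u in range(270,315):
            if L[u-5:u-1,1].min()>100 and L[u+1:u+5,1].max()<60: bk.append((u,v));break
fit(bar,.028,'bar');fit(ed,.098,'edge top');fit(bk,.098,'back')
b=cv2.morphologyEx(blue(f),cv2.MORPH_OPEN,np.ones((3,3)))
for k in blobs(b,300):
    m=k.mean(0); 
    if m[0]>430: print(m.round(),(ray(f,k,.0)[:,0].min()*1000).round(1))
E
```

```text
bar 98 yaw -3.5 x@y=.043 615.8 rms 0.23 -79.0 181.0
edge top 62 yaw -3.33 x@y=.043 501.5 rms 0.17 64.0 166.0
back 50 yaw -3.39 x@y=.043 442.1 rms 0.12 96.0 169.0
[470. 314.] 543.2
[463. 231.] 535.6
[509. 163.] 562.9
[500.  86.] 550.2
```

```bash
python3 -m pendant '[[1,0,40,0,0,0.002,-1],[1,0,75,0,0,0.002,-1],[1,0,87,0,0,0.002,-1],[1,0,87,0,0,0.002,-1],[1,0,87,0,0,0.002,-1],[1,0,87,0,0,0.002,-1]]'; python3 -m pendant '[[0,5,0,0,0,0,-1],[0,10,0,0,0,0,-1],[0,15,0,0,0,0,-1],[0,19,0,0,0,0,-1],[0,23,0,0,0,0,-1],[0,27,0,0,0,0,-1],[0,30,0,0,0,0,-1],[0,33,0,0,0,0,-1]]'
```

```text
time: 6.08
eef_pos: [0.4559, 0.0434, 0.0187]
tool_rot: [3.14, -0.0, 1.515]
ft_force: [0.7, -0.3, -3.1]
width: 0.0148
grasp_force: 59.9
time: 6.75
eef_pos: [0.4882, 0.0419, 0.0179]
tool_rot: [-3.141, 0.0, 1.515]
ft_force: [-1.0, -0.2, -2.3]
width: 0.0152
grasp_force: 60.0
```

```bash
python3 -m pendant '[[0,2,0,0,0,0,-1],[0,5,0,0,0,0,-1],[0,8,0,0,0,0,-1],[0,10,0,0,0,0,-1],[0,12,0,0,0,0,-1],[0,14,0,0,0,0,-1],[0,16,0,0,0,0,-1],[0,18,0,0,0,0,-1]]'; python3 -m pendant '[[0,2,0,0,0,0,-1],[0,4,0,0,0,0,-1],[0,6,0,0,0,0,-1],[0,8,0,0,0,0,-1],[0,10,0,0,0,0,-1],[0,12,0,0,0,0,-1],[0,14,0,0,0,0,-1],[0,16,0,0,0,0,-1]]'
```

```text
time: 7.42
eef_pos: [0.5058, 0.041, 0.0179]
tool_rot: [-3.141, -0.0, 1.515]
ft_force: [-1.9, 0.0, -1.3]
width: 0.0152
grasp_force: 60.1
time: 8.08
eef_pos: [0.5222, 0.04, 0.0179]
tool_rot: [-3.141, 0.0, 1.515]
ft_force: [-2.6, -0.2, -2.2]
width: 0.015
grasp_force: 60.0
```

```bash
python3 -m pendant '[[0,1,0,0,0,0,-1],[0,2,0,0,0,0,-1],[0,3,0,0,0,0,-1],[0,4,0,0,0,0,-1],[0,5,0,0,0,0,-1],[0,6,0,0,0,0,-1],[0,7,0,0,0,0,-1],[0,8,0,0,0,0,-1]]'; python3 - <<'E'
from workcell import cams
from h import *
f=cams.grab_frame("wrist");np.savez('pics/w4.npz',**{k:f[k] for k in("pixels","K","T")})
cv2.imwrite('pics/w4.png',f["pixels"][...,::-1])
E
```

```text
time: 8.75
eef_pos: [0.5298, 0.0396, 0.018]
tool_rot: [-3.141, -0.0, 1.515]
ft_force: [-2.8, -0.4, -1.9]
width: 0.0154
grasp_force: 60.3
```

View pics/w4.png

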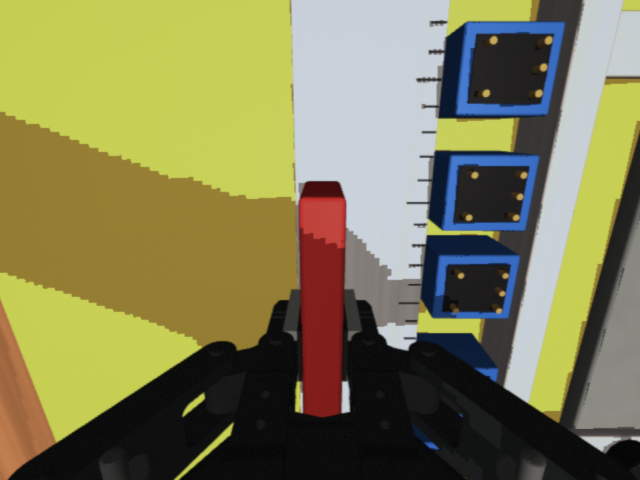

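All the visible relays sit flush on the graduated edge (left faces at columns 430–450), and a few millimetres of gap to the bar remain. I'll creep home while watching the force.

```bash
python3 -m pendant '[[0,0.5,0,0,0,0,-1],[0,1,0,0,0,0,-1],[0,1.5,0,0,0,0,-1],[0,2,0,0,0,0,-1],[0,2.4,0,0,0,0,-1],[0,2.8,0,0,0,0,-1],[0,3.2,0,0,0,0,-1],[0,3.2,0,0,0,0,-1]]';  python3 -m pendant '[[0,0.3,0,0,0,0,-1],[0,0.6,0,0,0,0,-1],[0,0.6,0,0,0,0,-1]]'
```

```text
time: 9.47
eef_pos: [0.5333, 0.0394, 0.018]
tool_rot: [3.141, 0.0, 1.515]
ft_force: [-0.7, 1.3, -3.0]
width: 0.0153
grasp_force: 59.9
time: 9.72
eef_pos: [0.5339, 0.0394, 0.018]
tool_rot: [3.141, 0.0, 1.515]
ft_force: [-1.3, 0.2, -2.7]
width: 0.0152
grasp_force: 59.9
```

```bash
python3 -m pendant '[[0,0.4,0,0,0,0,-1],[0,0.8,0,0,0,0,-1],[0,0.8,0,0,0,0,-1]]';  python3 -m pendant '[[0,0.4,0,0,0,0,-1],[0,0.8,0,0,0,0,-1],[0,0.8,0,0,0,0,-1]]'; python3 -m pendant '[[0,0.4,0,0,0,0,-1],[0,0.4,0,0,0,0,-1]]'
```

```text
time: 9.97
eef_pos: [0.5347, 0.0393, 0.018]
tool_rot: [3.141, -0.0, 1.515]
ft_force: [-1.8, 0.6, -2.4]
width: 0.0153
grasp_force: 60.1
time: 10.22
eef_pos: [0.5348, 0.0394, 0.0179]
tool_rot: [-3.14, -0.0, 1.515]
ft_force: [-4.3, -0.2, -1.1]
width: 0.0149
grasp_force: 60.4
time: 10.38
eef_pos: [0.5348, 0.0394, 0.0178]
tool_rot: [-3.14, -0.001, 1.515]
ft_force: [-5.1, 0.8, 0.5]
width: 0.0151
grasp_force: 60.6
```

```bash
python3 - <<'E'
from workcell import cams,get_obs
from h import *
o=get_obs();print(o["ft_force"].round(2) if hasattr(o["ft_force"],'round') else o["ft_force"],o["torque"],o["tool_rot"])
f=cams.grab_frame("wrist");np.savez('pics/w5.npz',**{k:f[k] for k in("pixels","K","T")})
cv2.imwrite('pics/w5.png',cv2.resize(f["pixels"][0:400,420:640,::-1],None,fx=1.5,fy=1.5))
o=get_obs();print(o["ft_force"],o["torque"])
f=cams.grab_frame("top");np.savez('pics/t5.npz',**{k:f[k] for k in("pixels","K","T")})
E
```

```text
[-5.14  0.82  0.48] [ 0.08854695  1.09557431 -0.04574633] [-3.13960649e+00 -5.09212344e-04  1.51455444e+00]
[-5.27899419  1.46108781  0.40573855] [ 0.0555246   1.11278268 -0.13861118]
```

View pics/w5.png

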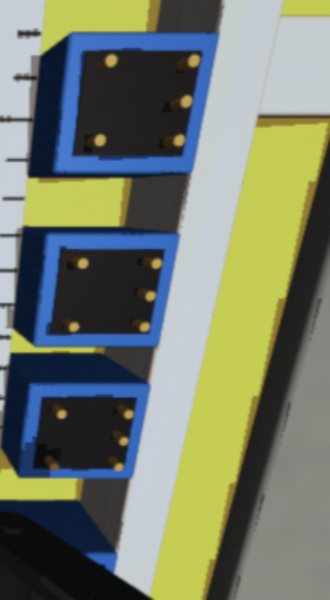

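The relays are against the bar at about 5 N, with nearly zero moment. A tiny yaw each way will make sure both ends are seated.

```bash
python3 -m pendant '[[0,0.2,0,0,0,0.002,-1],[0,0.2,0,0,0,0.004,-1],[0,0.2,0,0,0,0.004,-1]]'; python3 -c "
from workcell import get_obs;o=get_obs();print(o['torque'])"; python3 -m pendant '[[0,0,0,0,0,-0.004,-1],[0,0,0,0,0,-0.007,-1],[0,0,0,0,0,-0.007,-1]]'; python3 -c "
from workcell import get_obs;o=get_obs();print(o['torque'])"
```

```text
time: 10.73
eef_pos: [0.5349, 0.0394, 0.0177]
tool_rot: [-3.139, -0.0, 1.512]
ft_force: [-6.1, 1.3, -0.6]
width: 0.0151
grasp_force: 60.4
[0.15081297 1.13060716 0.14491805]
time: 10.98
eef_pos: [0.5349, 0.0394, 0.0177]
tool_rot: [-3.139, -0.001, 1.517]
ft_force: [-5.3, 1.7, -0.9]
width: 0.0156
grasp_force: 60.3
[ 0.06992843  1.08830146 -0.29396103]
```

```bash
python3 -m pendant '[[0,-1,0,0,0,0.003,-1],[0,-3,0,0,0,0.003,-1],[0,-8,0,0,0,0.003,-1],[0,-18,0,0,0,0.003,-1],[0,-35,0,0,0,0.003,-1],[0,-60,0,0,0,0.003,-1],[0,-80,0,0,0,0.003,-1],[0,-80,0,0,0,0.003,-1]]'; python3 -m pendant '[[0,0,-20,0,0,0,-1],[0,0,-60,0,0,0,-1],[0,0,-90,0,0,0,-1],[0,0,-90,0,0,0,-1]]'
python3 - <<'E'
from workcell import cams
from h import *
f=cams.grab_frame("wrist");np.savez('pics/w6.npz',**{k:f[k] for k in("pixels","K","T")})
cv2.imwrite('pics/w6.png',f["pixels"][...,::-1])
row(.4615,-.368,.1,189.1)
E
```

```text
time: 11.65
eef_pos: [0.4501, 0.0436, 0.0174]
tool_rot: [-3.135, -0.001, 1.514]
ft_force: [0.4, 0.4, -3.1]
width: 0.0155
grasp_force: 60.0
time: 11.98
eef_pos: [0.4599, 0.0433, 0.1125]
tool_rot: [3.131, -0.004, 1.514]
ft_force: [0.9, 0.1, -1.9]
width: 0.0153
grasp_force: 60.1
row [-411.1, 26.0, 9.3] [0.0076, 0.0038, -1.7851] t 12.03 n 14.3
```

View pics/w6.png

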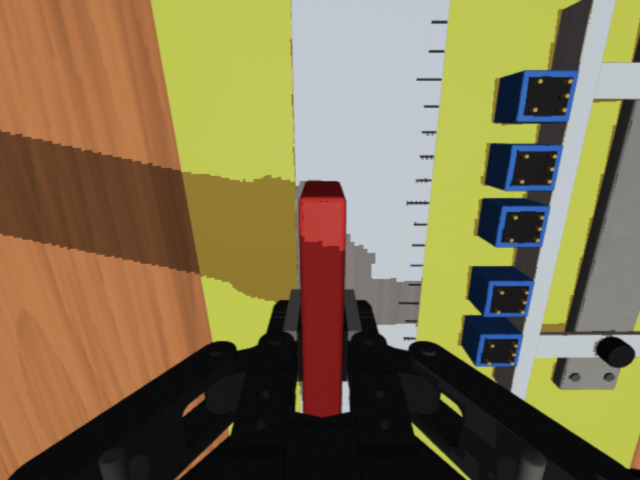

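The picture shows all five relays in one line against the bar, with right edges from (575,70) to (518,365). I'll check the gaps numerically before returning the ruler.

```bash
python3 - <<'E'
from h import *
f=np.load('pics/w6.npz');f={k:f[k] for k in f}
h=cv2.cvtColor(f["pixels"],cv2.COLOR_RGB2HSV).astype(int)
B=blue(f)>0;pts=[];bar=[]
for v in range(0,385,1):
    for u in range(500,632):
        w=h[v,u+2:u+5]
        if w[:,2].min()>160 and w[:,1].max()<45:
            L=h[v,u-3:u]
            bright=B[v,u-6:u+1].any() and h[v,u-5:u,2].max()>120
            dark=L[:,2].mean()<95 and L[:,1].mean()<70
            if bright: pts.append((u,v,max(np.where(B[v,u-8:u+3])[0])+u-8))
            elif dark: bar.append((u,v))
            break
P=ray(f,np.array(bar),.028)[:,:2]*1000;a,b=np.polyfit(P[:,1],P[:,0],1);print('bar yaw',np.degrees(np.arctan(-a)),b+43*a,len(P),(P[:,0]-a*P[:,1]-b).std())
p=np.array(pts);Q=ray(f,p[:,[2,1]]+[.5,0],.030)[:,:2]*1000
br=np.where(np.diff(p[:,1])>4)[0]+1
for q in np.split(Q,br):
    if len(q)>8: s=np.polyfit(q[:,1],q[:,0],1)[0];print('relay y',q[:,1].mean().round(),'gap',np.median(a*q[:,1]+b-q[:,0]).round(2),'yaw',np.degrees(np.arctan(-s)).round(1),len(q))
E
python3 -m pendant '[[-205,13,0,0,0,-0.9,-1],[-205,13,0,0,0,-0.9,-1],[-205,13,0,0,0,-0.9,-1],[-205,13,0,0,0,-0.9,-1],[-205,13,0,0,0,-0.9,-1],[-205,13,0,0,0,-0.9,-1],[-205,13,0,0,0,-0.9,-1],[-205,13,0,0,0,-0.9,-1]]'; python3 -c "from h import *; row(.4615,-.368,.1,189.1)"
```

```text
bar yaw -3.5303478497725065 615.9313699115653 167 0.277187914503218
relay y 133.0 gap 0.19 yaw -3.5 51
relay y 90.0 gap 0.13 yaw -3.4 46
relay y 50.0 gap 0.06 yaw -3.4 41
relay y -6.0 gap 0.03 yaw -3.5 36
relay y -50.0 gap -0.05 yaw -3.3 32
time: 12.7
eef_pos: [0.4562, -0.1632, 0.1068]
tool_rot: [-3.141, -0.002, 2.416]
ft_force: [-0.5, 0.1, -2.7]
width: 0.0149
grasp_force: 60.0
row [-139.8, -149.8, 6.7] [0.0001, -0.0018, -0.8839] t 12.7 n 7.1
```

```bash
python3 -m pendant '[[-140,-150,0,0,0,-0.884,-1],[-140,-150,0,0,0,-0.884,-1],[-140,-150,0,0,0,-0.884,-1],[-140,-150,0,0,0,-0.884,-1],[-140,-150,0,0,0,-0.884,-1],[-140,-150,0,0,0,-0.884,-1],[-140,-150,0,0,0,-0.884,-1],[-140,-150,0,0,0,-0.884,-1]]'; python3 -m pendant '[[0,0,0,0,0,0,-1],[0,0,0,0,0,0,-1],[0,0,0,0,0,0,-1]]'; python3 - <<'E'
from workcell import cams
from h import *
f=cams.grab_frame("wrist");np.savez('pics/w7.npz',**{k:f[k] for k in("pixels","K","T")})
cv2.imwrite('pics/w7.png',f["pixels"][...,::-1])
row(.4612,-.368,.1,189.1)
E
```

```text
time: 13.37
eef_pos: [0.4611, -0.3674, 0.1062]
tool_rot: [3.139, -0.001, -2.984]
ft_force: [0.0, 0.4, -2.0]
width: 0.0154
grasp_force: 60.2
time: 13.62
eef_pos: [0.4626, -0.3662, 0.1075]
tool_rot: [3.141, -0.0, -2.985]
ft_force: [-0.2, -0.5, -2.4]
width: 0.0153
grasp_force: 60.2
row [1.8, -1.5, 7.6] [0.0005, -0.0003, -0.0018] t 13.67 n 0.2
```

View pics/w7.png

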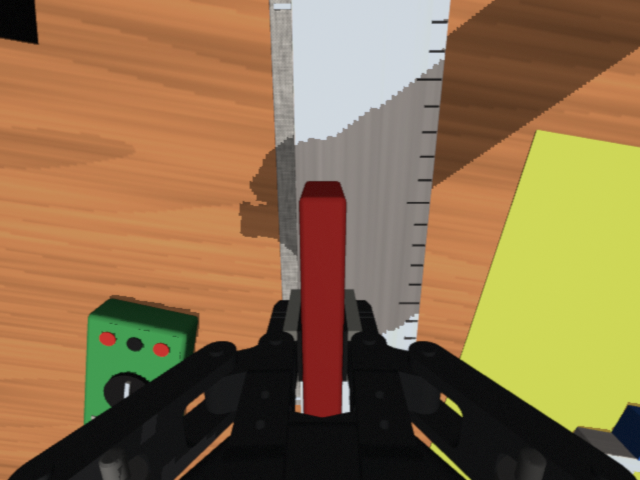

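The ruler is held over the mat, with the mat's left edge at columns 270–285 parallel to the blade. Lowering gently.

```bash
python3 -m pendant '[[2,-1.5,40,0,0,-0.001,-1],[2,-1.5,75,0,0,-0.001,-1],[2,-1.5,85,0,0,-0.001,-1],[2,-1.5,88,0,0,-0.001,-1],[2,-1.5,90,0,0,-0.001,-1],[2,-1.5,90,0,0,-0.001,-1],[2,-1.5,90,0,0,-0.001,-1]]'; python3 -c "from h import *; row(.4612,-.368,.0152,189.1)"
```

```text
time: 14.25
eef_pos: [0.462, -0.3698, 0.0197]
tool_rot: [-3.139, 0.002, -2.983]
ft_force: [0.1, -0.2, -2.7]
width: 0.0151
grasp_force: 60.2
row [0.5, 1.9, 4.5] [-0.0023, 0.0024, -0.0007] t 14.25 n 0.1
```

```bash
python3 -m pendant '[[0,1,1.5,0,0,0,-1],[0,1,2.5,0,0,0,-1],[0,1,2.5,0,0,0,-1]]'; python3 -m pendant '[[0,0,0.5,0,0,0,-1],[0,0,1,0,0,0,-1],[0,0,1,0,0,0,-1]]';
```

```text
time: 14.5
eef_pos: [0.4609, -0.3678, 0.016]
tool_rot: [-3.141, 0.001, -2.983]
ft_force: [0.5, -0.6, -3.0]
width: 0.0152
grasp_force: 60.3
time: 14.75
eef_pos: [0.4608, -0.3679, 0.0152]
tool_rot: [3.141, 0.001, -2.983]
ft_force: [-1.6, 1.3, 3.9]
width: 0.0156
grasp_force: 61.2
```

```bash
python3 -m pendant '[[0,0,0,0,0,0,0],[0,0,0,0,0,0,1],[0,0,0,0,0,0,1],[0,0,0,0,0,0,1],[0,0,0,0,0,0,1],[0,0,0,0,0,0,1],[0,0,0,0,0,0,1],[0,0,0,0,0,0,1]]'; python3 -m pendant '[[0,0,-15,0,0,0,1],[0,0,-45,0,0,0,1],[0,0,-85,0,0,0,1],[0,0,-125,0,0,0,1],[0,0,-165,0,0,0,1],[0,0,-184,0,0,0,1],[0,0,-184,0,0,0,1],[0,0,-184,0,0,0,1]]'; python3 - <<'E'
from workcell import cams
from h import *
f=cams.grab_frame("wrist")
for k in blobs(red(f),150): print('red',k.mean(0).round(),*rect(ray(f,k,.049)))
for k in blobs(mask(f,(0,0,90),(180,60,255)),3000): print('mat',*rect(ray(f,k,.003)))
for k in blobs(mask(f,(0,0,165),(180,60,255)),3000): print('blade',*rect(ray(f,k,.009)))
t=cams.grab_frame("top");t0=np.load('pics/top0.npz')["pixels"]
d=cv2.absdiff(t["pixels"],t0).max(2); m=cv2.morphologyEx((d>50).astype(np.uint8)*255,cv2.MORPH_OPEN,np.ones((3,3)))
for k in blobs(m,8): print('changed',cv2.boundingRect(k))
E
```

```text
time: 15.42
eef_pos: [0.4606, -0.3679, 0.0144]
tool_rot: [3.142, -0.0, -2.983]
ft_force: [0.1, 0.5, 0.8]
width: 0.0854
grasp_force: 0.0
time: 16.08
eef_pos: [0.4611, -0.3681, 0.1997]
tool_rot: [-3.14, 0.002, -2.983]
ft_force: [-0.3, 0.3, 0.5]
width: 0.0853
grasp_force: 0.0
red [323. 219.] [ 461.3 -368.7] [117.1  14.7] 9.1
red [32.  7.] [ 330.6 -607.4] [47.5  8.7] 89.8
mat [ 458.1 -350.6] [317.8  98.8] 9.1
blade [ 528.6 -340.1] [137.6  59.9] 8.9
changed (319, 458, 15, 12)
changed (294, 458, 15, 22)
changed (215, 458, 79, 22)
changed (343, 452, 8, 11)
changed (9, 436, 6, 26)
changed (0, 379, 144, 101)
changed (83, 369, 208, 84)
changed (437, 264, 7, 4)
changed (328, 259, 203, 221)
changed (298, 250, 12, 13)
changed (331, 249, 11, 11)
changed (283, 244, 12, 11)
changed (332, 237, 10, 11)
changed (314, 237, 13, 24)
changed (299, 236, 10, 12)
changed (285, 235, 11, 10)
changed (267, 234, 14, 25)
```

The ruler lies flat and centred on its mat at 9.1°. Apart from the arm and its shadow, only the relays and the ruler have changed. Handing in.

```bash
python3 -c "from workcell import r; print(r.sign_off())"
```

```text
the job is handed in; nothing more can be done
None
```

The job is handed in after about 16 s of robot time: all five relays sit square against the stop bar (measured gaps within 0.2 mm, pressed at about 6 N), and the straightedge lies centred and straight on its mat.

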